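# Ready the weighing bench for the next shift

## Task

Get the weighing bench ready for the next shift: put every orange ribbon cassette that lies on the bench into the open drawer and gently slide the drawer fully shut; take the weighing tablet out of its cradle and lean it, standing on its bottom edge on the bench, squarely against the middle of the carton's labelled face, tipped back about 10 to 25 degrees with the screen looking away from the carton. When all that is in place, press the green button fully down and let go. Do not press the red button, do not let the tablet fall over, and leave the other things on the bench where they are.

Things in the scene. Friction and masses are not known exactly. Their poses are not given: they have to be found in the camera images.
- cas1: Ribbon cassette: orange plastic block 85 (x) x 38 (y) x 28 (z) mm with two black reel discs on top, 0.11 kg, lying flat on the bench. Origin: centre of its underside, z up. Three or four such cassettes (cas1..cas4) are there; the others are absent.
- cas2: Ribbon cassette exactly like cas1 (may be absent).
- cas3: Ribbon cassette exactly like cas1 (may be absent).
- cas4: Ribbon cassette exactly like cas1 (may be absent).
- drawer_floor (a point): Centre of the drawer's inner floor, 22 mm above the bench, moving with the drawer: -x is the way it slides open, y along its front, z up. Clear inside: x -107 to 107 mm, y -149 to 149 mm; plywood walls 6 mm thick rise 56 mm above the floor, the blue front (15 mm thick, outer face at x = -128 mm) 66 mm.
- unit: Low drawer unit, fixed: grey body 260 (x) x 340 (y) x 100 (z) mm, one drawer with a blue front, opening to its -x. Origin: centre of its underside. Its top (12 mm thick, underside 66 mm above the drawer floor) covers what is not pulled out: at drawer joint value q (m), only drawer_floor x below q - 0.1135 m is open to the sky.
- unit_drawer0_handle (a point): Centre of the drawer's handle: level steel bar 120 mm long (along the drawer's y), about 10 mm thick, 35 mm in front of the blue front's outer face, 62 mm above the bench. It moves with the drawer; pushing it towards the unit (the drawer's +x) shuts the drawer.
- unit_drawer0 (a joint): How far the drawer is pulled out, m: 0 fully shut (hard stop), 0.182 fully out. It slides with about 1 N of friction and stays where it is left. At the start it stands 0.155 to 0.18 m open.
- tablet: Weighing tablet: slab 12 (x) x 150 (y) x 190 (z) mm, 0.35 kg, black edges, blue lit screen on its -x face, orange back on its +x face. Origin: centre of its bottom edge face (150 x 12 mm), z towards its top edge. It starts standing upright in the slot of the cradle, screen towards the robot's side; its top 150 mm stand free of the cradle.
- cradle: Black charging cradle, fixed, 70 (x) x 170 (y) x 50 (z) mm, with a slot 15 mm wide (x) and 158 mm long (y), open at the top, 40 mm deep, its floor 10 mm above the bench. Origin: centre of its underside. It holds the tablet; lift the tablet straight up out of it.
- carton: Closed cardboard carton, fixed (very heavy), 200 (x) x 220 (y) x 100 (z) mm, two yellow straps. Origin: centre of its underside. Its -x face, the labelled face (100 mm from the origin), carries a white label that folds over the top edge onto the top; it looks towards the middle of the bench.
- green_top (a point): Centre of the top of the green push button (28 mm across) on the light grey push-button box (80 x 110 x 60 mm high, fixed); about 82 mm above the bench; it is pressed straight down.
- green (a joint): Travel of the green button, m: 0 up, 0.006 fully down (spring, about 5 N to push it fully down).
- red_top (a point): Centre of the top of the red push button, same size, 58 mm beside the green one on the same box; not to be pressed.
- red (a joint): Travel of the red button, m: 0 up, 0.006 fully down.
- tape: Roll of yellow packing tape lying flat, 96 mm across, 48 mm high; bystander. Origin: centre of its underside.
- mug: Blue mug, 80 mm across, 90 mm high; bystander. Origin: centre of its underside.
- marker: Red marker pen with a black cap, 130 x 16 x 16 mm, lying; bystander. Origin: centre of its underside.
- stapler: Blue stapler, 130 x 34 x 50 mm; bystander. Origin: under its centre.
- scanner: Grey hand scanner lying down, 180 x 65 x 45 mm; bystander. Origin: under its head.
- pad: Blue slip book, 70 x 120 x 18 mm, lying on the carton; bystander. Origin: centre of its underside.

How it is judged:
By the outcome, as a careful person would: the job done as asked, in the order asked, and still so for the second after the job is handed in, with the robot touching nothing.
Of cas1, cas2, cas3, cas4 only 3 to 4 are there at a start; the rules pass over those that are not, and their reading is None.
At some moment in a run one of cas1, cas2, cas3, cas4 may be knocked a few centimetres aside while the robot is not near it.
It also fails if it takes over 200 s, if anything falls off the work surface, if the arm or the gripper's body presses on something with over 40 N, if the wrist force passes 120 N, or if a joint passes its speed limit or range.

## Robot

A 7-joint arm with a two-finger parallel gripper is mounted at the origin on the work surface. World frame = base frame: x ahead of the robot, y to its left, z up, the work surface at z = 0. Lengths are in m, angles in rad, forces in N, time in s.
With the tool pointing down it reaches from about 0.425 to 0.95 m from the base axis. Payload 4.7 kg.
Tool frame: the origin (TCP) lies where the fingers leave the gripper's body, on its centre line; the fingertips stand 73 mm ahead of it and the grasp point (between the pads) lies 54 mm ahead of it; z points along the fingers, y is the line along which they close (so a half turn about z gives the same grasp; the last joint's range is limited). The gripper opens to 85 mm and grips with 20 to 120 N. Pads are 22 mm wide; open, the fingers measure 114 mm over their backs; the gripper's body (76 mm by 85 mm) begins 54 mm behind the grasp point. The pads swing forward as they close: fully open they stand 13 mm farther back than shut.
Start: joints at [-1.313, 0.469, -0.049, 1.532, 0.024, 1.141, -0.082], TCP at [0.191, 0.647, 0.304] pointing down, gripper open.
Joint ranges: [-2.59, 2.59], [-0.33, 1.99], [-1.39, 1.29], [0.1, 2.45], [-1.04, 4.18], [0.21, 1.99], [-2.66, 2.66]. Speed limits (rad/s): [2.57, 2.57, 3.14, 3.14, 3.14, 3.14, 3.14].

## Interface

Orientations are given as a unit quaternion [w, x, y, z].
In Python, from rig import readout, eyes, manip gives the robot as it stands.
- The arm moves only by the shell command python3 -m handwheel 'ROWS' [FORCE]. ROWS is JSON, one flat list of numbers, 7 for each row, row after row: the shift along the world's x, y, z in mm, then the turn, a rotation vector about the world's x, y, z in rad, then the closure in counts, from 0 (fully open) to 255 (shut). A call has 1 to 12 rows; each row is the pose to reach, as a shift and turn from the pose commanded when the call began; what a row does not reach only later rows make up. A row lasts 1/8 s, in which the tool goes at most 62.5 mm and 10.7 degrees, less where a joint would pass 70% of its speed; a pose out of reach is approached as far as the arm can. A call with a gripper value outside its range is refused whole. The fingers move at their own pace and stop on an object; FORCE is the grip in N (left out, the last holds). Time passes only in rows, so rows that repeat a pose let the fingers close. It gives the time, the measured TCP pose, the force, the opening and the grip force at its end, in the units of the state.
- readout.get_obs(): the state, without advancing time (a new reading comes with each control period).
- eyes.snapshot(name): name is "scene" or "top" or "wrist"; returns the picture (384x512x3 uint8, red, green, blue); there is no depth.
- eyes.calibration(name): a dict with "intrinsics" (3x3 intrinsics, pixels), "view" (4x4, takes a point from world to camera coordinates). Camera axes: x right, y down, z forward; pixel columns grow to the right and rows downward; lengths in m; the calibration is good to about 2 mm. The wrist camera is an equidistant fisheye: a pixel r from the principal point sees the ray r / f radians off the axis. A picture is of the moment at which its call begins: read the wrist's pose just before it. calibration takes no time and is no camera call; for the wrist camera it gives the pose at the moment of the call.
- manip.job_done(): hands the job in; it is judged then, once.
The state is a dict: "t": time; "joints": joint angles; "dq": joint speeds; "joint_torque": joint torques, N m; "position": TCP position; "tcp_rot": TCP orientation; "wrist_force": force on the tool from outside, world axes, zero at the start; "torque": the same for the moment, N m; "finger_gap": finger opening in m; "gripper_force": force on a finger pad.
Only numpy, scipy, OpenCV 4.12 (cv2) and the standard library are available. Lean on these libraries where they do the work, as an engineer would, in place of code of your own. Each camera call takes 0.05 s, during which the arm holds its last target. There are 200 camera calls.

## Working session

There is one attempt and no reset: what is moved stays moved. The work goes in short steps, Python scripts to look and compute and a shell command to move; the robot and the scene stay as the last step left them, time stands still between calls to the robot, and variables do not carry over. Pictures are saved under pics/ and viewed, at most 14 in all, crops included, and the job is handed in when it is done.

```bash
ls; mkdir -p pics
cat > h.py <<'E'
import numpy as np,cv2
from rig import readout,eyes,manip
def snap(n,f):
    im=eyes.snapshot(n); cv2.imwrite('pics/'+f,im[:,:,::-1]); return im
def ray(n,u,v,c=None):
    c=c or eyes.calibration(n);K=np.array(c['intrinsics']);V=np.array(c['view'])
    d=np.array([(u-K[0,2])/K[0,0],(v-K[1,2])/K[1,1],1.])
    if n=='wrist':
        r=np.hypot(d[0],d[1]); d=np.array([d[0]/r*np.sin(r),d[1]/r*np.sin(r),np.cos(r)]) if r>1e-9 else d
    R=V[:3,:3]; return -R.T@V[:3,3],R.T@d
def at(n,u,v,z,c=None):
    o,d=ray(n,u,v,c); return np.round(o+d*(z-o[2])/d[2],4)
def pix(n,p,c=None):
    c=c or eyes.calibration(n);K=np.array(c['intrinsics']);V=np.array(c['view'])
    q=V[:3,:3]@np.array(p)+V[:3,3]
    if n=='wrist':
        r=np.hypot(q[0],q[1]);t=np.arctan2(r,q[2]);return (K[0,0]*q[0]/r*t+K[0,2],K[1,1]*q[1]/r*t+K[1,2])
    return (K@q/q[2])[:2]
E
python3 - <<'E'
from h import *
for n in('top','scene'):
    im=snap(n,n+'_0.png'); cv2.imwrite(f'pics/{n}_0b.png',cv2.resize(im[:,:,::-1],(800,600),interpolation=cv2.INTER_CUBIC))
    c=eyes.calibration(n);print(c)
print(readout.get_obs())
E
```

```text
pics
{'intrinsics': array([[350.93207135,   0.        , 258.90766583],
       [  0.        , 350.93207135, 191.63222959],
       [  0.        ,   0.        ,   1.        ]]), 'view': array([[ 0.02305258, -0.99972113, -0.00512285,  0.01918567],
       [-0.9829596 , -0.02173073, -0.18253276,  0.57607714],
       [ 0.18237053,  0.0092434 , -0.98318643,  1.24751182],
       [ 0.        ,  0.        ,  0.        ,  1.        ]])}
{'intrinsics': array([[428.90474071,   0.        , 255.00021891],
       [  0.        , 428.90474071, 198.85756615],
       [  0.        ,   0.        ,   1.        ]]), 'view': array([[ 0.55645785,  0.83084225,  0.00747042, -0.33595766],
       [ 0.46519136, -0.30408771, -0.83134088, -0.1785089 ],
       [-0.68844147,  0.46608133, -0.55571264,  1.77435971],
       [ 0.        ,  0.        ,  0.        ,  1.        ]])}
{'t': 0.1, 'joints': array([-1.31289827,  0.46940692, -0.04859094,  1.53356452,  0.02409599,
        1.14100671, -0.08227058]), 'dq': array([-0.00089145, -0.00152623,  0.00113654, -0.00309939,  0.0008733 ,
        0.00047813, -0.00096022]), 'joint_torque': array([ 6.04219422e-04, -5.11516106e+01, -4.69810562e-02, -2.38389033e+01,
        1.07755285e-02,  4.36729679e-03, -5.23595034e-08]), 'position': array([0.19081853, 0.64705816, 0.30293934]), 'tcp_rot': array([-9.85730975e-05,  1.42881804e-01,  9.89739349e-01, -8.94655007e-04]), 'wrist_force': array([-0.07696864,  0.40623625, -0.36497843]), 'torque': array([ 0.02397537,  0.01579352, -0.00834798]), 'gripper_force': 0.0, 'finger_gap': 0.08552290409703411}
```

View pics/top_0b.png

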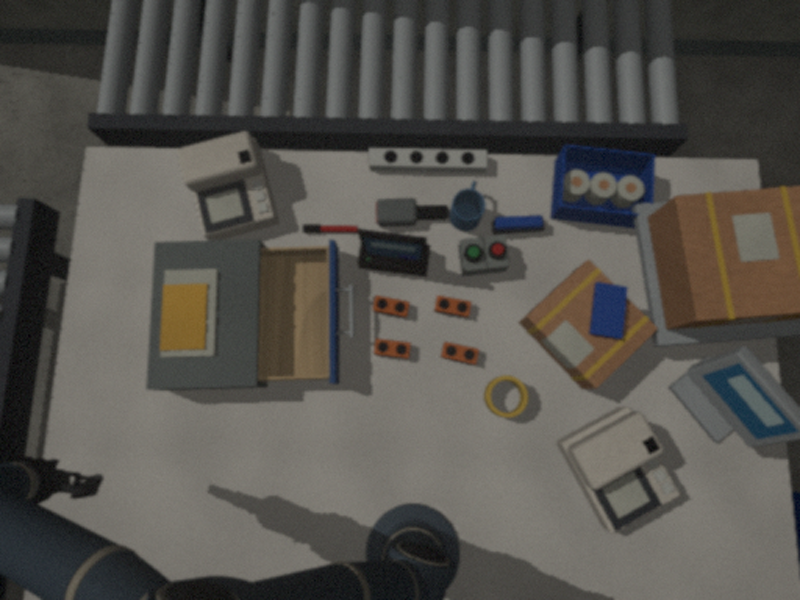

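View pics/scene_0b.png

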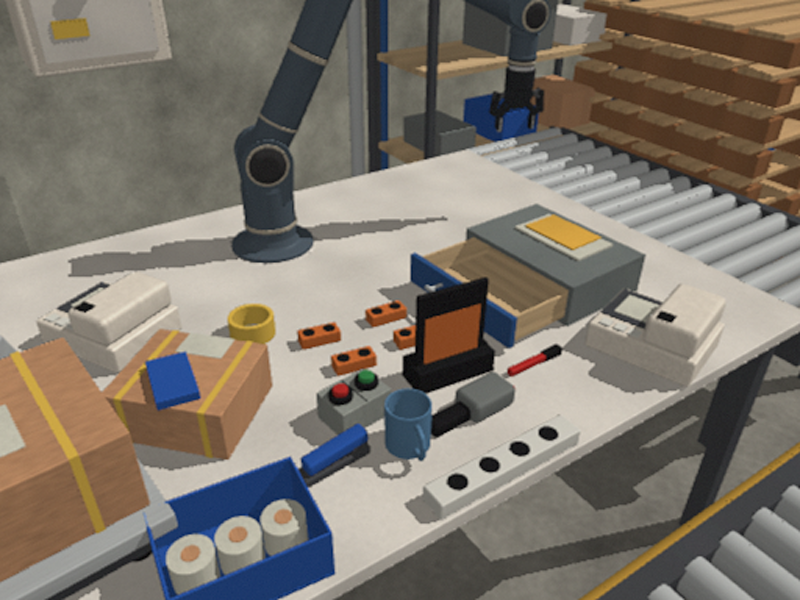

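The top view shows four orange cassettes at about (391,307), (454,307), (393,349) and (462,353) in the 800x600 picture. The drawer is at (300,313) and opens to the right (world -y). The tablet in its cradle is at (394,253), the green button at (474,252), red at (497,249). The carton's label is towards (560,350), its labelled face running (522,322) to (592,387).

```bash
cat > m.py <<'E'
from h import *
s=512/800
c=eyes.calibration('top')
def T(u,v,z): return at('top',u*s-.2,v*s-.2,z,c)[:2]
for n,(u,v,z) in dict(c1=(391,307,.028),c2=(454,307,.028),c3=(393,349,.028),c4=(462,353,.028),green=(474,252,.082),red=(497,249,.082),handle=(348,311,.062),
 frontTopNear=(335,382,.088),frontTopFar=(334,241,.088),cartonTopL=(522,322,.1),cartonTopB=(592,387,.1),cartonT=(588,262,.1),cartonR=(656,325,.1),unitNL=(149,388,.1),unitFL=(155,242,.1),unitNR=(262,386,.1),unitFR=(261,241,.1),
 cradleNL=(360,265,.05),cradleNR=(426,274,.05),cradleFL=(362,233,.05),cradleFR=(430,238,.05),tape=(506,397,.048),drawL=(258,385,.078),mug=(466,210,.09)).items(): print(n,T(u,v,z))
E
python3 m.py
python3 - <<'E'
import cv2
t=cv2.imread('pics/top_0.png')
cv2.imwrite('pics/crop1.png',cv2.resize(t[125:260,200:425],(800,480),interpolation=cv2.INTER_CUBIC))
E
```

```text
c1 [0.5616 0.0654]
c2 [ 0.565  -0.0865]
c3 [0.4604 0.0579]
c4 [ 0.4546 -0.1062]
green [ 0.688  -0.1282]
red [ 0.6965 -0.1824]
handle [0.544  0.1649]
frontTopNear [0.3777 0.1844]
frontTopFar [0.706 0.202]
cartonTopL [ 0.5214 -0.2347]
cartonTopB [ 0.3794 -0.3873]
cartonT [ 0.6648 -0.3892]
cartonR [ 0.5213 -0.5371]
unitNL [0.3546 0.596 ]
unitFL [0.691  0.6185]
unitNR [0.3648 0.3447]
unitFR [0.6988 0.3707]
cradleNL [0.6587 0.1421]
cradleNR [ 0.6399 -0.017 ]
cradleFL [0.7389 0.1403]
cradleFR [ 0.7298 -0.0253]
tape [ 0.3538 -0.2059]
drawL [0.3673 0.3598]
mug [ 0.7885 -0.1083]
```

View pics/crop1.png

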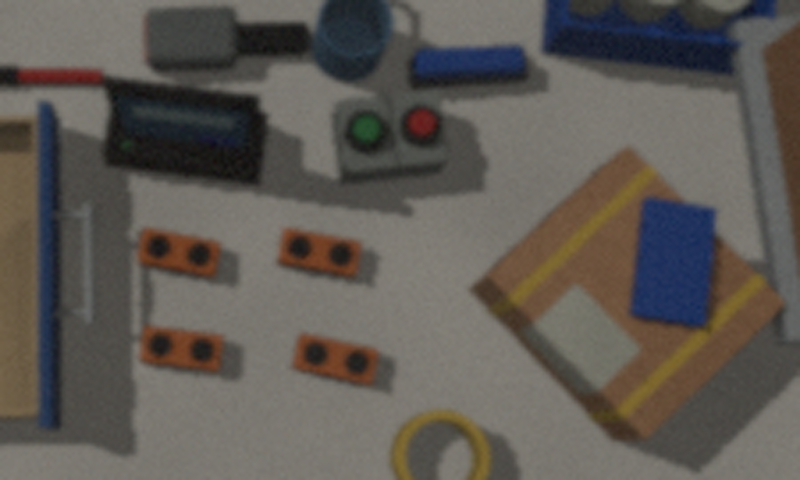

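```bash
cat > det.py <<'E'
from h import *
def cas(im=None):
    c=eyes.calibration('top'); im=eyes.snapshot('top') if im is None else im
    hsv=cv2.cvtColor(im,cv2.COLOR_RGB2HSV)
    m=cv2.inRange(hsv,(3,140,60),(14,255,255))
    m=cv2.morphologyEx(m,cv2.MORPH_CLOSE,np.ones((5,5)))
    out=[]
    for k in cv2.findContours(m,cv2.RETR_EXTERNAL,cv2.CHAIN_APPROX_NONE)[0]:
        if cv2.contourArea(k)<80: continue
        P=np.array([at('top',u,v,.025,c)[:2] for u,v in k[:,0]])
        (cx,cy),(w,h),a=cv2.minAreaRect((P*1000).astype(np.float32))
        if w>h: a-=90   # a: closing (short) axis angle from +x
        a=(a+90)%180-90
        if max(w,h)<130: out.append([round(cx),round(cy),round(w),round(h),round(a,1)])
    return sorted(out)
if __name__=='__main__':
    for o in cas(): print(o)
    o=readout.get_obs(); print(o['t'],o['position'].round(4),o['tcp_rot'].round(3),o['wrist_force'].round(1),o['finger_gap'])
E
python3 det.py
```

```text
[455, -101, 79, 32, -11.7]
[462, 60, 78, 33, -5.7]
[564, 66, 81, 35, -9.1]
[567, -83, 78, 34, -10.2]
0.15 [0.1908 0.6471 0.3031] [-0.     0.143  0.99  -0.001] [ 0.9 -0.1  0.6] 0.0853799234827585
```

```bash
python3 -m handwheel '[180,-290,0,0,0,-0.7,60, 180,-290,0,0,0,-0.7,60, 180,-290,0,0,0,-0.7,60, 180,-290,0,0,0,-0.7,60, 180,-290,0,0,0,-0.7,60, 373,-581,0,0,0,-1.443,60, 373,-581,0,0,0,-1.443,60, 373,-581,0,0,0,-1.443,60, 373,-581,0,0,0,-1.443,60, 373,-581,-40,0,0,-1.443,60, 373,-581,-60,0,0,-1.443,60, 373,-581,-60,0,0,-1.443,60]' 40
python3 - <<'E'
from h import *
print(readout.get_obs()['position'],readout.get_obs()['finger_gap'])
im=snap('wrist','w1.png');cv2.imwrite('pics/w1b.png',cv2.resize(im[:,:,::-1],(800,600)))
for p in [(.564,.066,.028),(.462,.06,.028),(.567,-.083,.028),(.5355,.318,.022)]: print(np.array(pix('wrist',p))*1.5625)
E
```

```text
t: 1.65
position: [0.564, 0.0624, 0.242]
tcp_rot: [0.0, 0.763, 0.646, -0.002]
wrist_force: [-1.2, 0.4, -0.2]
finger_gap: 0.0652
gripper_force: 0.0
[0.56404509 0.0624249  0.24198479] 0.06524252978111922
[392.12046815 278.70090204]
[243.20946615 312.33128083]
[428.20510064 466.10513874]
[284.82275111 -81.15076496]
```

View pics/w1b.png

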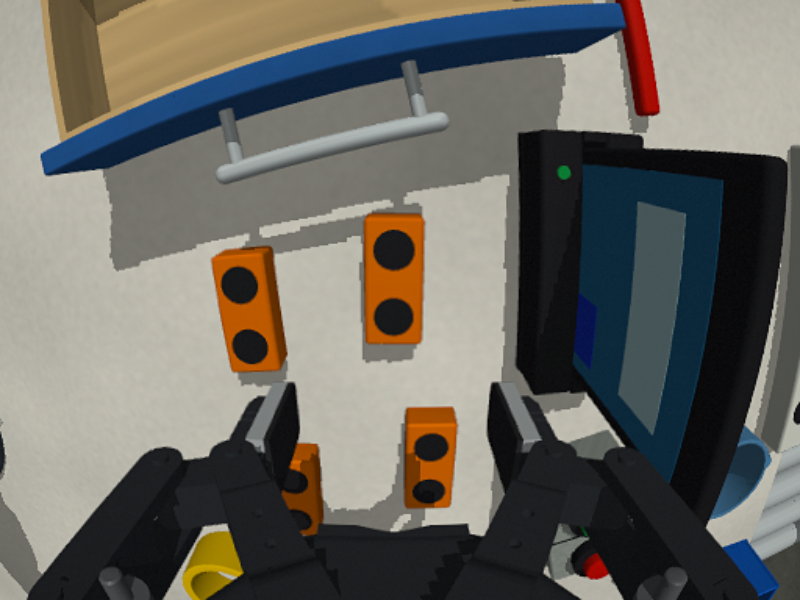

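The wrist view shows c1 at (394,280), c3 at (249,310), c2 at (430,458), all where predicted. I'll descend on c1.

```bash
python3 -m handwheel '[0,3,-60,0,0,0,60, 0,3,-120,0,0,0,60, 0,3,-150,0,0,0,60, 0,3,-163,0,0,0,60, 0,3,-163,0,0,0,60, 0,3,-163,0,0,0,255, 0,3,-163,0,0,0,255, 0,3,-163,0,0,0,255, 0,3,-163,0,0,0,255, 0,3,-140,0,0,0,255, 0,3,-80,0,0,0,255, 0,3,-20,0,0,0,255]' 40
python3 - <<'E'
from h import *
im=snap('wrist','w2.png');cv2.imwrite('pics/w2b.png',cv2.resize(im[:,:,::-1],(640,480)))
E
```

```text
t: 3.2
position: [0.5634, 0.0694, 0.2255]
tcp_rot: [-0.0, 0.761, 0.649, -0.0]
wrist_force: [0.3, 0.3, -0.2]
finger_gap: 0.0369
gripper_force: 40.7
```

View pics/w2b.png

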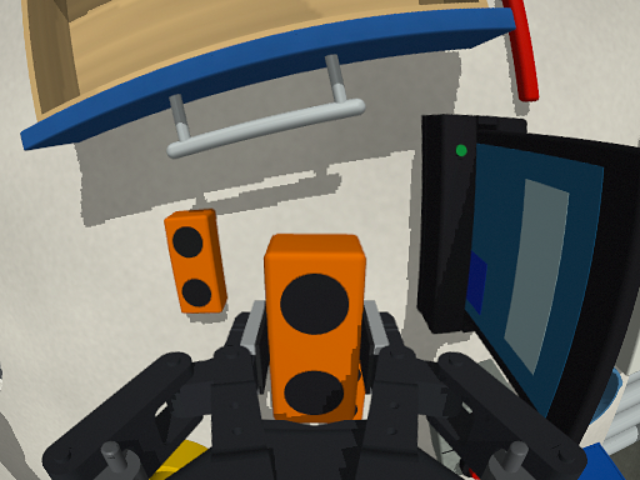

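```bash
python3 -m handwheel '[20,60,0,0,0,0.1,255, 40,120,0,0,0,0.22,255, 60,180,0,0,0,0.22,255, 73,227,0,0,0,0.22,255, 73,227,0,0,0,0.22,255, 73,227,0,0,0,0.22,255]'
python3 - <<'E'
from h import *
im=snap('wrist','w3.png');cv2.imwrite('pics/w3b.png',cv2.resize(im[:,:,::-1],(640,480)))
for x,y in((-.107,.149),(-.107,-.149)):
  p=np.array([.5355,.318])+x*np.array([-.058,.998])+y*np.array([-.998,-.058]); print(p,np.array(pix('wrist',(*p,.078)))*1.25)
E
```

```text
t: 4.0
position: [0.6366, 0.2955, 0.2235]
tcp_rot: [0.0, 0.685, 0.728, -0.001]
wrist_force: [0.0, -1.7, -1.4]
finger_gap: 0.0374
gripper_force: 40.8
[0.393004 0.202572] [ 31.34426772 337.40898582]
[0.690408 0.219856] [383.4483118  358.97850869]
```

View pics/w3b.png

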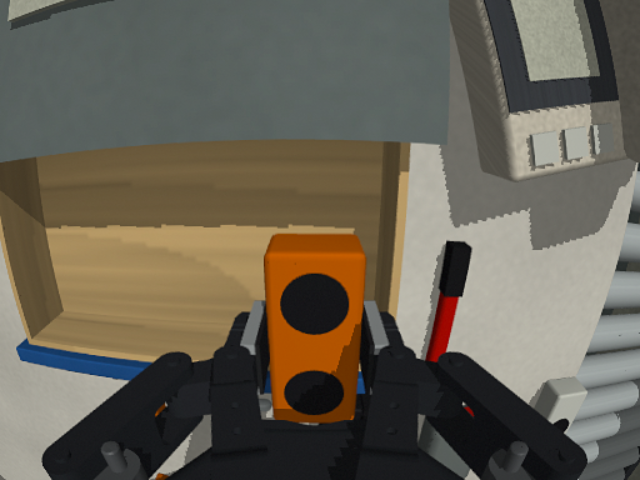

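```bash
python3 -m handwheel '[0,0,-50,0,0,0,255, 0,0,-100,0,0,0,255, 0,0,-118,0,0,0,255, 0,0,-118,0,0,0,255, 0,0,-118,0,0,0,105, 0,0,-118,0,0,0,105, 0,0,-118,0,0,0,105, 0,0,-60,0,0,0,105, 0,0,-10,0,0,0,105]'; python3 det.py
```

```text
t: 5.18
position: [0.637, 0.2964, 0.2155]
tcp_rot: [0.0, 0.685, 0.728, 0.0]
wrist_force: [1.4, -0.2, 0.6]
finger_gap: 0.0504
gripper_force: 0.0
[462, 60, 79, 33, -6.9]
[567, -84, 79, 34, -8.3]
[644, 286, 39, 70, 1.3]
5.225 [0.6403 0.2974 0.2238] [0.002 0.685 0.728 0.006] [2.3 0.1 5.1] 0.050568718585242194
```

```bash
python3 -m handwheel '[-40,-54,0,0,0,-0.05,60, -80,-108,0,0,0,-0.1,60, -120,-162,0,0,0,-0.17,60, -174,-234,0,0,0,-0.17,60, -174,-234,-20,0,0,-0.17,60, -174,-234,-60,0,0,-0.17,60, -174,-234,-110,0,0,-0.17,60, -174,-234,-132,0,0,-0.17,60, -174,-234,-132,0,0,-0.17,60]'; python3 -m handwheel '[0,0,0,0,0,0,255, 0,0,0,0,0,0,255, 0,0,0,0,0,0,255, 0,0,0,0,0,0,255, 0,0,60,0,0,0,255, 0,0,120,0,0,0,255, 0,0,145,0,0,0,255]'; python3 det.py
```

```text
t: 6.35
position: [0.4621, 0.0621, 0.0808]
tcp_rot: [-0.001, 0.745, 0.667, -0.001]
wrist_force: [0.0, 0.3, 0.4]
finger_gap: 0.0659
gripper_force: 0.0
t: 7.22
position: [0.464, 0.0625, 0.2304]
tcp_rot: [0.001, 0.745, 0.668, 0.003]
wrist_force: [-0.4, -0.3, -1.6]
finger_gap: 0.037
gripper_force: 41.0
[455, -101, 79, 32, -11.7]
[567, -84, 80, 35, -10.3]
[644, 296, 39, 88, 1.3]
7.275 [0.465  0.0626 0.2321] [0.001 0.745 0.667 0.004] [ 1.1 -0.1  1.3] 0.037536409070232424
```

```bash
python3 -m handwheel '[-7,55,0,0,0,0.05,255, -14,110,0,0,0,0.12,255, -22,165,0,0,0,0.17,255, -29,222,0,0,0,0.17,255, -29,222,-30,0,0,0.17,255, -29,222,-90,0,0,0.17,255, -29,222,-120,0,0,0.17,255, -29,222,-120,0,0,0.17,255, -29,222,-120,0,0,0.17,255]'; python3 -m handwheel '[0,0,0,0,0,0,105, 0,0,0,0,0,0,105, 0,0,0,0,0,0,105, 0,0,60,0,0,0,105, 0,0,110,0,0,0,105, 0,0,110,0,0,0,105]'; python3 det.py
```

```text
t: 8.4
position: [0.4336, 0.2843, 0.1066]
tcp_rot: [-0.0, 0.685, 0.728, -0.0]
wrist_force: [0.1, -0.8, -0.8]
finger_gap: 0.0371
gripper_force: 42.7
t: 9.15
position: [0.4358, 0.2856, 0.2208]
tcp_rot: [0.0, 0.685, 0.728, 0.004]
wrist_force: [0.4, 0.0, 0.1]
finger_gap: 0.0505
gripper_force: 0.0
[438, 273, 37, 64, 1.3]
[455, -101, 79, 32, -11.7]
[568, -84, 78, 34, -9.3]
[644, 296, 39, 88, 1.3]
9.2 [0.4345 0.2849 0.2186] [-0.     0.685  0.728  0.002] [ 0.5  0.2 -0.9] 0.05039382567006449
```

```bash
python3 -m handwheel '[22,-58,10,0,0,-0.05,60, 44,-116,10,0,0,-0.1,60, 66,-174,10,0,0,-0.23,60, 88,-232,10,0,0,-0.23,60, 110,-300,0,0,0,-0.23,60, 133,-366,0,0,0,-0.23,60, 133,-366,0,0,0,-0.23,60, 133,-366,-40,0,0,-0.23,60, 133,-366,-90,0,0,-0.23,60, 133,-366,-135,0,0,-0.23,60, 133,-366,-135,0,0,-0.23,60, 133,-366,-135,0,0,-0.23,60]'; python3 -m handwheel '[0,0,0,0,0,0,255, 0,0,0,0,0,0,255, 0,0,0,0,0,0,255, 0,0,0,0,0,0,255, 0,0,60,0,0,0,255, 0,0,120,0,0,0,255, 0,0,145,0,0,0,255]'; python3 det.py
```

```text
t: 10.7
position: [0.5674, -0.0813, 0.0827]
tcp_rot: [0.0, 0.764, 0.645, 0.0]
wrist_force: [-0.3, -0.2, 0.5]
finger_gap: 0.0652
gripper_force: 0.0
t: 11.58
position: [0.5681, -0.0821, 0.2312]
tcp_rot: [0.002, 0.764, 0.645, 0.003]
wrist_force: [1.2, 0.3, -0.5]
finger_gap: 0.0371
gripper_force: 41.0
[438, 284, 37, 86, 1.3]
[644, 296, 39, 88, 1.3]
11.625 [ 0.569  -0.0823  0.2331] [0.003 0.764 0.645 0.004] [ 1.1 -0.7  0.4] 0.0371974606274329
```

```bash
python3 -m handwheel '[0,60,0,0,0,0.05,255, 0,120,0,0,0,0.12,255, 0,180,0,0,0,0.23,255, 2,240,0,0,0,0.23,255, 2,300,0,0,0,0.23,255, 2,374,0,0,0,0.23,255, 2,374,0,0,0,0.23,255, 2,374,-60,0,0,0.23,255, 2,374,-100,0,0,0.23,255, 2,374,-120,0,0,0.23,255, 2,374,-120,0,0,0.23,255, 2,374,-120,0,0,0.23,255]'; python3 -m handwheel '[0,0,0,0,0,0,105, 0,0,0,0,0,0,105, 0,0,0,0,0,0,105, 0,0,60,0,0,0,105, 0,0,110,0,0,0,105, 0,0,110,0,0,0,105]'; python3 det.py
```

```text
t: 13.12
position: [0.5696, 0.2921, 0.1077]
tcp_rot: [0.0, 0.686, 0.728, 0.001]
wrist_force: [-0.1, 0.5, -0.8]
finger_gap: 0.0372
gripper_force: 43.1
t: 13.88
position: [0.5713, 0.2931, 0.2218]
tcp_rot: [0.001, 0.685, 0.728, 0.005]
wrist_force: [0.6, -0.0, -0.9]
finger_gap: 0.0503
gripper_force: 0.0
[437, 285, 41, 82, 3.9]
[574, 284, 39, 73, 1.3]
[644, 288, 39, 74, 1.3]
13.925 [0.5697 0.2928 0.2191] [0.    0.685 0.728 0.002] [-0.3  0.1 -0.7] 0.04984785089080893
```

```bash
python3 -m handwheel '[-20,-60,10,0,0,-0.1,60, -40,-120,10,0,0,-0.2,60, -60,-180,10,0,0,-0.26,60, -80,-232,10,0,0,-0.26,60, -80,-232,10,0,0,-0.26,60]'; python3 det.py
```

```text
t: 14.55
position: [0.4863, 0.0558, 0.2258]
tcp_rot: [-0.001, 0.776, 0.63, -0.002]
wrist_force: [0.7, 0.6, -0.3]
finger_gap: 0.0654
gripper_force: 0.0
[437, 287, 40, 86, 4.5]
[574, 294, 39, 84, 1.3]
[644, 296, 39, 88, 1.3]
14.6 [0.4875 0.0586 0.2261] [-0.001  0.775  0.632 -0.001] [ 0.5  0.8 -0.4] 0.0653714155943075
```

Cassette 4 isn't detected; I'll look.

Run:
```python
from h import *
a=snap('top','t5.png');b=snap('scene','s5.png')
cv2.imwrite('pics/t5b.png',np.hstack([a[100:300,180:430],b[120:320,150:400]])[:,:,::-1].repeat(1,0) if 0 else cv2.resize(np.vstack([a[110:260,180:430],b[150:300,150:400]])[:,:,::-1],(500*1,600)))
```

```text
(no output)
```

View pics/t5b.png

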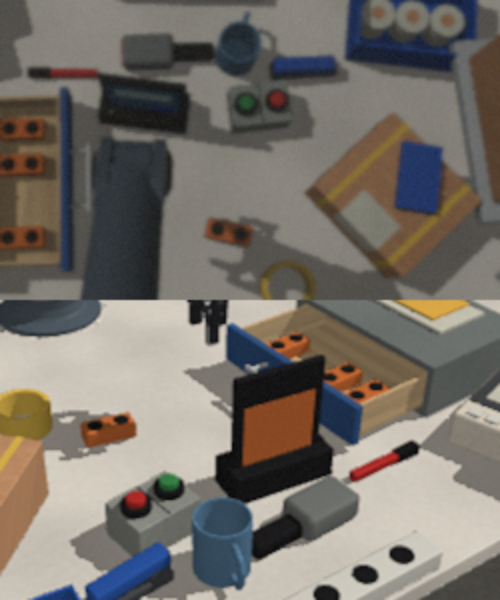

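The picture shows c4 still at the same place (crop (229,231)), dark in the arm's shadow. I'll relax the threshold.

```bash
sed -i 's/(3,140,60)/(3,120,30)/' det.py; python3 det.py
```

```text
[436, 286, 41, 90, 1.3]
[455, -100, 81, 34, -10.1]
[576, 292, 43, 88, 1.3]
[643, 296, 43, 88, 2.9]
[822, -931, 23, 127, 84.0]
14.75 [0.489  0.0618 0.2264] [-0.     0.773  0.634 -0.   ] [0.2 0.2 0.2] 0.06515203085703934
```

```bash
python3 -m handwheel '[-11,-53,0,0,0,0,60, -22,-106,0,0,0,0,60, -34,-159,0,0,0,0,60, -34,-159,0,0,0,0,60, -34,-159,-60,0,0,0,60, -34,-159,-110,0,0,0,60, -34,-159,-145,0,0,0,60, -34,-159,-145,0,0,0,60, -34,-159,-145,0,0,0,60]'; python3 -m handwheel '[0,0,0,0,0,0,255, 0,0,0,0,0,0,255, 0,0,0,0,0,0,255, 0,0,0,0,0,0,255, 0,0,60,0,0,0,255, 0,0,120,0,0,0,255, 0,0,145,0,0,0,255]'; python3 det.py
```

```text
t: 15.88
position: [0.4561, -0.0979, 0.0826]
tcp_rot: [0.0, 0.773, 0.634, 0.001]
wrist_force: [0.2, 0.0, 0.2]
finger_gap: 0.0653
gripper_force: 0.0
t: 16.75
position: [0.4559, -0.099, 0.2304]
tcp_rot: [0.002, 0.774, 0.633, 0.003]
wrist_force: [-0.2, 0.8, -2.1]
finger_gap: 0.0371
gripper_force: 41.6
[436, 286, 41, 90, 1.5]
[573, 292, 43, 87, 3.0]
[642, 296, 44, 88, 2.9]
[821, -930, 23, 125, 84.0]
16.8 [ 0.4569 -0.0992  0.2321] [0.002 0.774 0.633 0.004] [ 1.1 -0.3  0.9] 0.03754712360391221
```

```bash
python3 -m handwheel '[7,60,0,0,0,0.05,255, 14,120,0,0,0,0.12,255, 21,180,0,0,0,0.2,255, 28,240,0,0,0,0.258,255, 36,300,0,0,0,0.258,255, 46,387,0,0,0,0.258,255, 46,387,0,0,0,0.258,255, 46,387,-60,0,0,0.258,255, 46,387,-100,0,0,0.258,255, 46,387,-120,0,0,0.258,255, 46,387,-120,0,0,0.258,255, 46,387,-120,0,0,0.258,255]'; python3 -m handwheel '[0,0,0,0,0,0,105, 0,0,0,0,0,0,105, 0,0,0,0,0,0,105, 0,0,60,0,0,0,105, 0,0,110,0,0,0,105, 0,0,110,0,0,0,105]'; python3 det.py
```

```text
t: 18.3
position: [0.5016, 0.2882, 0.1077]
tcp_rot: [0.0, 0.686, 0.727, 0.001]
wrist_force: [0.6, -0.2, -0.6]
finger_gap: 0.0366
gripper_force: 43.2
t: 19.05
position: [0.5031, 0.2893, 0.2212]
tcp_rot: [0.001, 0.686, 0.728, 0.005]
wrist_force: [0.3, -0.1, -1.7]
finger_gap: 0.0503
gripper_force: 0.0
[436, 286, 41, 90, 1.3]
[506, 280, 42, 72, 3.0]
[575, 284, 43, 72, 3.0]
[643, 296, 44, 88, 2.9]
[822, -931, 23, 127, 84.0]
19.1 [0.5016 0.2889 0.2189] [0.    0.686 0.728 0.002] [-0.5 -0.8  0. ] 0.04998829650535772
```

```bash
python3 -m handwheel '[14,-56,0,0,0,0,255, 28,-112,0,0,0,0,255, 44,-173,0,0,0,0,255, 44,-173,0,0,0,0,255, 44,-173,-50,0,0,0,255, 44,-173,-100,0,0,0,255, 44,-173,-100,0,0,0,255, 44,-173,-100,0,0,0,255]'; python3 -m handwheel '[0,6,0,0,0,0,255, -1,12,0,0,0,0,255, -1,18,0,0,0,0,255, -2,24,0,0,0,0,255, -2,30,0,0,0,0,255, -2,36,0,0,0,0,255, -2,42,0,0,0,0,255, -3,48,0,0,0,0,255, -3,54,0,0,0,0,255, -3,60,0,0,0,0,255, -4,66,0,0,0,0,255, -4,72,0,0,0,0,255]'; python3 det.py
```

```text
t: 20.1
position: [0.5454, 0.1159, 0.1177]
tcp_rot: [0.0, 0.686, 0.728, 0.0]
wrist_force: [0.4, 0.1, 0.3]
finger_gap: -0.0001
gripper_force: 0.0
t: 21.6
position: [0.5409, 0.1878, 0.1169]
tcp_rot: [-0.0, 0.686, 0.728, 0.0]
wrist_force: [-0.5, -0.5, -0.1]
finger_gap: -0.0004
gripper_force: 0.6
[502, 355, 41, 49, 4.0]
[571, 352, 42, 65, 4.1]
[641, 349, 41, 74, 5.8]
21.65 [0.5408 0.189  0.1169] [-0.     0.685  0.728  0.   ] [ 0.3  0.9 -0.3] -0.00010837773867875603
```

```bash
python3 -m handwheel '[0,6,0,0,0,0,255, -1,12,0,0,0,0,255, -1,18,0,0,0,0,255, -2,24,0,0,0,0,255, -2,30,0,0,0,0,255, -2,36,0,0,0,0,255, -2,42,0,0,0,0,255, -3,48,0,0,0,0,255, -3,54,0,0,0,0,255, -3,60,0,0,0,0,255, -4,66,0,0,0,0,255, -4,72,0,0,0,0,255]'; python3 -m handwheel '[0,3,0,0,0,0,255, 0,6,0,0,0,0,255, 0,9,0,0,0,0,255, 0,12,0,0,0,0,255, 0,15,0,0,0,0,255, 0,18,0,0,0,0,255, 0,21,0,0,0,0,255]'
python3 - <<'E'
from h import *
im=snap('top','t6.png'); c=im[130:270,80:290]; cv2.imwrite('pics/t6b.png',cv2.resize(c[:,:,::-1],(630,420)))
E
```

```text
t: 23.15
position: [0.5368, 0.2598, 0.1169]
tcp_rot: [-0.0, 0.686, 0.728, -0.0]
wrist_force: [-0.3, -0.5, -0.2]
finger_gap: 0.0002
gripper_force: 0.6
t: 24.02
position: [0.5369, 0.2806, 0.1169]
tcp_rot: [-0.0, 0.686, 0.728, -0.0]
wrist_force: [-0.6, -0.6, -0.1]
finger_gap: -0.0002
gripper_force: 0.5
```

View pics/t6b.png

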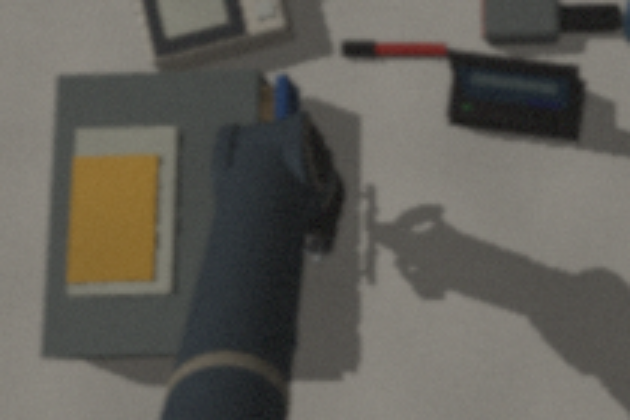

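```bash
python3 -m handwheel '[0,2,0,0,0,0,255, 0,4,0,0,0,0,255, 0,6,0,0,0,0,255, 0,8,0,0,0,0,255, 0,10,0,0,0,0,255, -1,12,0,0,0,0,255, -1,14,0,0,0,0,255, -1,16,0,0,0,0,255, -1,18,0,0,0,0,255]' | grep -E 'pos|wrist'; python3 -m handwheel '[0,1,0,0,0,0,255, 0,2,0,0,0,0,255, 0,3,0,0,0,0,255, 0,4,0,0,0,0,255]'| grep -E 'pos|wrist'; python3 det.py | tail -1
```

```text
position: [0.5361, 0.2981, 0.117]
wrist_force: [-0.2, -5.2, 2.0]
position: [0.5362, 0.2985, 0.117]
wrist_force: [0.0, -9.6, 4.6]
25.75 [0.5362 0.2985 0.117 ] [ 0.001  0.687  0.727 -0.002] [-0.9 -9.6  4.7] -0.0002492933120997861
```

```bash
python3 -m handwheel '[2,-40,0,0,0,0,255, 2,-45,50,0,0,0,120, 2,-45,110,0,0,0,0, 2,-45,170,0,0,0,0, 30,-80,214,0,0,-0.1,0, 60,-120,214,0,0,-0.178,0, 90,-165,214,0,0,-0.178,0, 110,-200,214,0,0,-0.178,0, 130,-242,214,0,0,-0.178,0, 130,-242,214,0,0,-0.178,0, 130,-242,214,0,0,-0.178,0]'
python3 - <<'E'
from h import *
im=snap('wrist','w7.png');tp=snap('top','t7.png'); cv2.imwrite('pics/w7b.png',cv2.resize(im[:,:,::-1],(800,600)))
for p in[(.6587,.1421,.05),(.6399,-.017,.05),(.692,.06,.2)]: print(np.array(pix('wrist',p))*1.5625)
E
```

```text
t: 27.12
position: [0.6658, 0.0618, 0.3306]
tcp_rot: [-0.001, 0.748, 0.664, 0.0]
wrist_force: [0.1, -0.1, -0.0]
finger_gap: 0.0855
gripper_force: 0.0
[371.38602174 160.73743136]
[373.36460567 359.54644248]
[450.1613803  332.72499439]
```

View pics/w7b.png

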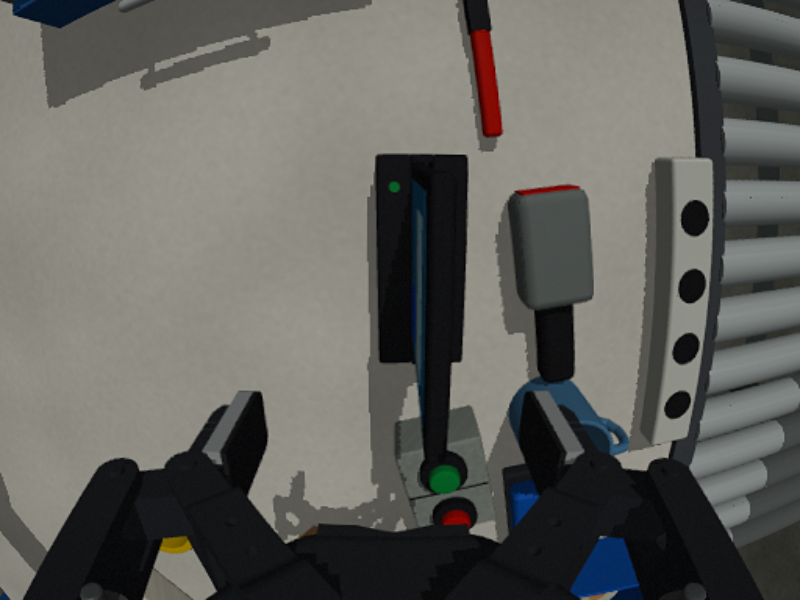

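The wrist view shows the tablet's top edge running from (440,157) to (436,463), the cradle corners (377,156), (467,155), (382,361), (461,361), the green button (445,478) and red (455,517).

```bash
python3 - <<'E'
from h import *
c=eyes.calibration('wrist');s=.64
for n,u,v,z in[('tabA',440,157,.2),('tabB',436,463,.2),('NL',377,156,.05),('FL',467,155,.05),('NR',382,361,.05),('FR',461,361,.05),('green',445,478,.082),('red',455,517,.082)]:
  print(n,at('wrist',u*s,v*s,z,c)[:2])
E
python3 det.py | tail -1
python3 - <<'E'
import cv2
a=cv2.imread('pics/t7.png')
cv2.imwrite('pics/t7b.png',cv2.resize(a[130:270,60:430],(793,300),interpolation=cv2.INTER_CUBIC))
E
```

```text
tabA [0.6947 0.1401]
tabB [ 0.6797 -0.0144]
NL [0.6633 0.1451]
FL [0.7302 0.139 ]
NR [ 0.6469 -0.0191]
FR [ 0.7123 -0.0271]
green [ 0.6894 -0.1238]
red [ 0.696  -0.1737]
27.275 [0.6656 0.0627 0.3308] [-0.001  0.747  0.665  0.   ] [ 0.4 -0.2 -0.4] 0.08526170731171438
```

View pics/t7b.png

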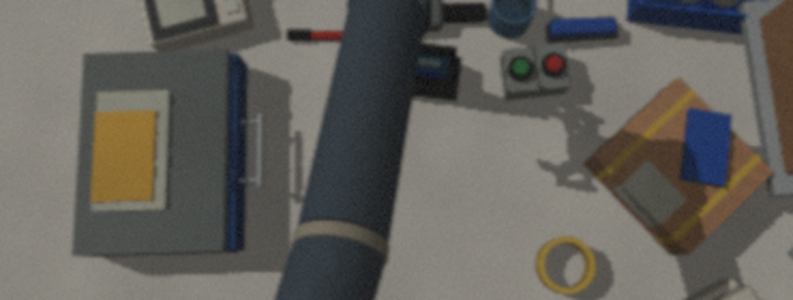

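```bash
python3 -m handwheel '[-18,-58,10,0,0,0,0, -36,-116,20,0,0,0,0, -54,-174,30,0,0,0,0, -72,-230,30,0,0,0,0, -90,-288,30,0,0,0,0, -108,-346,30,0,0,0,0, -126,-404,30,0,0,0,0, -146,-460,30,0,0,0,0, -146,-460,30,0,0,0,0, -146,-460,30,0,0,0,0]'
python3 - <<'E'
from h import *
im=snap('wrist','w8.png'); cv2.imwrite('pics/w8b.png',cv2.resize(im[:,:,::-1],(800,600)))
for p in[(.536,-.255,0),(.383,-.42,0)]: print(np.array(pix('wrist',p))*1.5625)
E
```

```text
t: 28.52
position: [0.5208, -0.3982, 0.3607]
tcp_rot: [-0.0, 0.747, 0.664, 0.001]
wrist_force: [0.7, 0.4, -0.1]
finger_gap: 0.0854
gripper_force: 0.0
[390.29211101  90.72306628]
[256.06985279 283.84726475]
```

View pics/w8b.png

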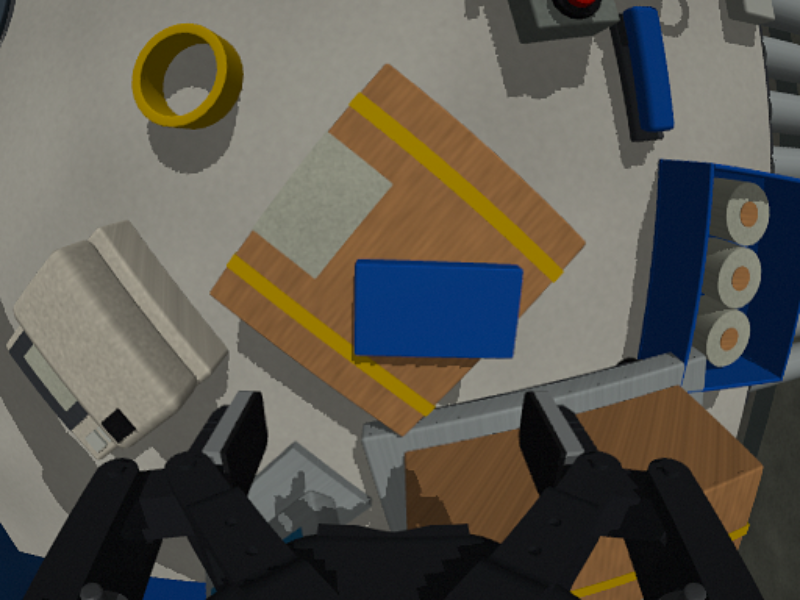

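The wrist view shows the carton's top corners at (388,65), (210,294), (584,243) and (402,436), with the labelled face running from the first to the second.

Run:
```python
from h import *
c=eyes.calibration('wrist');s=.64
P={}
for n,u,v,z in[('L',388,65,.1),('B',210,294,.1),('R',584,243,.1),('F',402,436,.1),('lab1',327,132,.1),('lab2',252,230,.1),('prA',228,355,.06),('tape',187,75,.048)]:
  P[n]=at('wrist',u*s,v*s,z,c)[:2]; print(n,P[n])
for a,b in[('L','B'),('R','F'),('L','R'),('B','F')]:
  d=P[b]-P[a];print(a,b,np.hypot(*d),np.degrees(np.arctan2(d[1],d[0])))
print(sum(P[k] for k in'LBRF')/4, (P['L']+P['B'])/2)
```

```text
L [ 0.5353 -0.2509]
B [ 0.3773 -0.3998]
R [ 0.6691 -0.3928]
F [ 0.5126 -0.5423]
lab1 [ 0.4873 -0.2935]
lab2 [ 0.4218 -0.3555]
prA [ 0.3621 -0.4684]
tape [ 0.3652 -0.2156]
L B 0.21710644854540823 -136.6983997105298
R F 0.21643128239697706 -136.31045920944953
L R 0.19503345866799368 -46.68285220139024
B F 0.1965002290075001 -46.48465543187178
[ 0.523575 -0.39645 ] [ 0.4563  -0.32535]
```

```bash
python3 -m handwheel '[20,58,0,0,0,0,0, 40,116,0,0,0,0,0, 60,174,0,0,0,0,0, 80,232,0,0,0,0.02,0, 100,290,0,0,0,0.02,0, 125,348,0,0,0,0.02,0, 147,406,0,0,0,0.02,0, 167,461,0,0,0,0.02,0, 167,461,0,0,0,0.02,0, 167,461,-40,0,0,0.02,0, 167,461,-80,0,0,0.02,0, 167,461,-80,0,0,0.02,0]' 60; python3 -m handwheel '[0,0,-25,0,0,0,0, 0,0,-51,0,0,0,0, 0,0,-51,0,0,0,0, 0,0,-51,0,0,0,255, 0,0,-51,0,0,0,255, 0,0,-51,0,0,0,255, 0,0,-51,0,0,0,255, 0,0,-51,0,0,0,255, 0,0,-51,0,0,0,255, 0,0,-51,0,0,0,255]' 60
```

```text
t: 30.08
position: [0.6848, 0.0634, 0.2777]
tcp_rot: [-0.002, 0.74, 0.672, -0.003]
wrist_force: [-0.1, 0.1, 0.0]
finger_gap: 0.0857
gripper_force: 0.0
t: 31.32
position: [0.6873, 0.0614, 0.2305]
tcp_rot: [0.0, 0.741, 0.671, 0.001]
wrist_force: [-0.5, 1.0, 3.4]
finger_gap: 0.0113
gripper_force: 59.2
```

Run:
```python
from h import *
from scipy.spatial.transform import Rotation as R
a=np.radians(-46.5); k=np.array([-np.sin(a),np.cos(a),0])
for th in(0,8,16): print(th,(R.from_rotvec(k*np.radians(th))*R.from_euler('z',-41,degrees=True)).as_rotvec().round(3))
print(k)
```

```text
0 [ 0.     0.    -0.716]
8 [ 0.063  0.128 -0.714]
16 [ 0.125  0.256 -0.711]
[0.72537437 0.68835458 0.        ]
```

```bash
python3 -m handwheel '[0,0,10,0,0,0,255, 0,0,25,0,0,0,255, 0,0,40,0,0,0,255, 0,0,60,0,0,0,255, 0,0,90,0,0,0,255, 0,0,120,0,0,0,255, 0,0,120,0,0,0,255]'; python3 -m handwheel '[-30,-50,0,0,0,-0.09,255, -60,-90,0,0,0,-0.18,255, -90,-130,0,0,0,-0.27,255, -120,-170,0,0,0,-0.36,255, -150,-210,0,0,0,-0.45,255, -180,-250,0,0,0,-0.54,255, -210,-290,0,0,0,-0.63,255, -232,-330,0,0,0,-0.716,255, -242,-362,0,0,0,-0.716,255, -242,-362,0,0,0,-0.716,255, -242,-362,0,0,0,-0.716,255]'; python3 det.py|tail -1
```

```text
t: 32.2
position: [0.6877, 0.061, 0.3536]
tcp_rot: [0.002, 0.741, 0.671, 0.002]
wrist_force: [-0.2, 0.7, -3.1]
finger_gap: 0.0117
gripper_force: 58.8
t: 33.58
position: [0.4448, -0.2995, 0.3491]
tcp_rot: [-0.001, 0.929, 0.369, -0.0]
wrist_force: [-0.6, -0.4, -4.3]
finger_gap: 0.0111
gripper_force: 59.5
33.625 [ 0.4451 -0.2992  0.3492] [-0.001  0.929  0.37  -0.   ] [ 0.5  0.5 -3.5] 0.010916283523003681
```

```bash
python3 -m handwheel '[6,-10,0,0.1,0.096,0,255, 12,-20,0,0.2025,0.192,0,255, 25,-39,0,0.2025,0.192,0,255, 25,-39,0,0.2025,0.192,0,255, 25,-39,-30,0.2025,0.192,0,255, 25,-39,-60,0.2025,0.192,0,255, 25,-39,-90,0.2025,0.192,0,255, 25,-39,-115,0.2025,0.192,0,255, 25,-39,-128,0.2025,0.192,0,255, 25,-39,-128,0.2025,0.192,0,255, 25,-39,-128,0.2025,0.192,0,255]'
python3 - <<'E'
from h import *
a=snap('scene','s9.png');cv2.imwrite('pics/s9b.png',cv2.resize(a[170:320,40:240,::-1],(800,600),interpolation=cv2.INTER_CUBIC))
E
```

```text
t: 35.0
position: [0.4704, -0.3397, 0.223]
tcp_rot: [-0.128, 0.92, 0.366, -0.051]
wrist_force: [0.2, 0.1, -3.2]
finger_gap: 0.0113
gripper_force: 60.1
```

View pics/s9b.png

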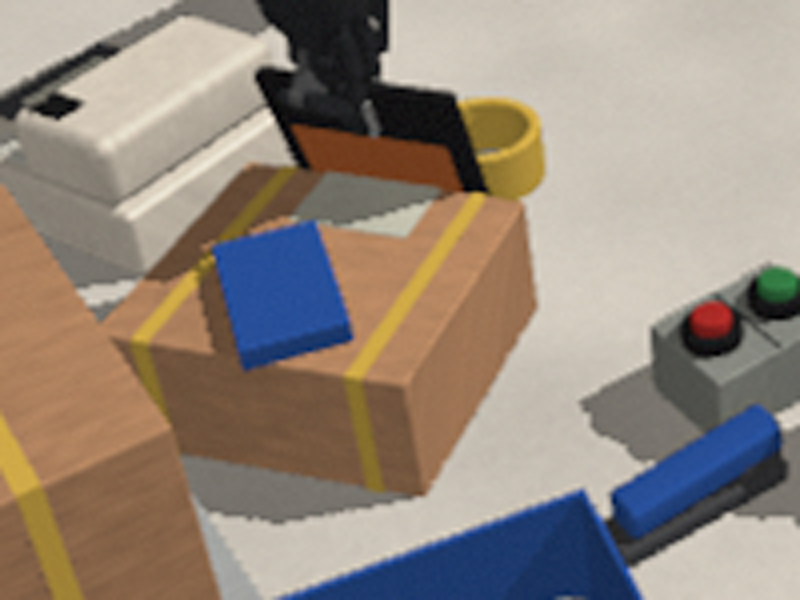

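The scene view shows the tablet tilted back over the label and centred along the carton's edge. I'll lower it to touch.

```bash
for i in 1; do python3 -m handwheel '[0,0,-2,0,0,0,255, 0,0,-4,0,0,0,255, 0,0,-6,0,0,0,255, 0,0,-6,0,0,0,255]'|grep -E 'posi|wrist'; python3 -m handwheel '[0,0,-1,0,0,0,255, 0,0,-1.5,0,0,0,255, 0,0,-1.5,0,0,0,255]'|grep -E 'posi|wrist';  python3 -m handwheel '[0,0,-1,0,0,0,255, 0,0,-1,0,0,0,255, 0,0,-1,0,0,0,255]'|grep -E 'posi|wrist'; done
```

```text
position: [0.4698, -0.3395, 0.2157]
wrist_force: [0.4, -0.0, -4.1]
position: [0.4699, -0.3395, 0.2144]
wrist_force: [0.1, 0.9, -3.7]
position: [0.4699, -0.3397, 0.2137]
wrist_force: [0.2, 0.4, -1.1]
```

```bash
python3 -m handwheel '[0.7,-0.7,0,0,0,0,255, 1.4,-1.5,0,0,0,0,255, 1.4,-1.5,0,0,0,0,255]'|grep -E 'posi|wrist'; python3 -m handwheel '[0.7,-0.7,0,0,0,0,255, 1.4,-1.5,0,0,0,0,255, 1.4,-1.5,0,0,0,0,255]'|grep -E 'posi|wrist';python3 -m handwheel '[0.7,-0.7,0,0,0,0,255, 0.7,-0.7,0,0,0,0,255]'|grep -E 'posi|wrist'
```

```text
position: [0.4711, -0.3408, 0.2134]
wrist_force: [-1.8, 1.3, -0.4]
position: [0.4726, -0.3422, 0.2134]
wrist_force: [-2.9, 2.5, -0.7]
position: [0.4728, -0.3425, 0.2133]
wrist_force: [-3.9, 3.2, 0.0]
```

```bash
python3 -m handwheel '[0,0,0,0,0,0,235, 0,0,0,0,0,0,200, 0,0,0,0,0,0,140, 0,0,0,0,0,0,140, 0,0,0,0,0,0,140, 4,-4,19,0,0,0,140, 8,-8,38,0,0,0,140, 12,-12,60,0,0,0,140, 17,-18,85,0,0,0,140, 25,-25,130,0,0,0,140, 25,-25,150,-0.1,-0.1,0,140, 25,-25,150,-0.2025,-0.192,0,140]'
python3 - <<'E'
from h import *
a=snap('scene','s10.png');b=snap('wrist','w10.png')
x=cv2.resize(a[170:320,40:240,::-1],(400,300),interpolation=cv2.INTER_CUBIC)
cv2.imwrite('pics/s10b.png',np.hstack([x,cv2.resize(b[:,:,::-1],(400,300))]))
E
```

```text
t: 38.8
position: [0.4987, -0.3699, 0.3656]
tcp_rot: [0.004, 0.93, 0.368, 0.002]
wrist_force: [0.3, 0.5, -0.3]
finger_gap: 0.0389
gripper_force: 0.0
```

View pics/s10b.png

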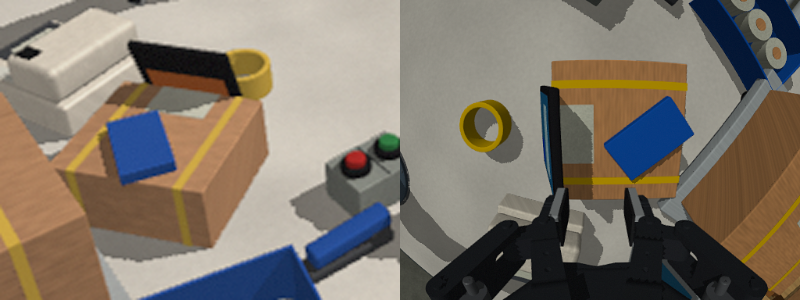

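The tablet stands leaning on the carton's label, centred and clear of the fingers; tape and pad are undisturbed. Now to the green button, with a tilt check from this picture.

```bash
cat > tab.py <<'E'
from h import *
c=eyes.calibration('top');im=eyes.snapshot('top')
cv2.imwrite('pics/tt.png',im[:,:,::-1])
E
python3 - <<'E'
from h import *
c=eyes.calibration('wrist');f=np.array([.4548,-.3239]);n=np.array([.688,-.725]);t=np.array([.725,.688])
print([round(((at('wrist',u*1.28-512,v*1.28,.183,c)[:2]-f)@k)*1000) for u,v in((558,87),(562,185)) for k in(n,t)])
E
python3 -m handwheel '[24,30,0,0,0,0.1,255, 48,60,0,0,0,0.2,255, 72,90,0,0,0,0.3,255, 96,120,0,0,0,0.4,255, 120,150,0,0,0,0.5,255, 145,180,0,0,0,0.6,255, 170,210,-20,0,0,0.7,255, 191,242,-60,0,0,0.7,255, 191,242,-110,0,0,0.7,255, 191,242,-110,0,0,0.7,255, 191,242,-110,0,0,0.7,255]'
python3 - <<'E'
from h import *
c=eyes.calibration('wrist');b=snap('wrist','w11.png')
h=cv2.cvtColor(b,cv2.COLOR_RGB2HSV)
for nm,lo,hi in(('g',(45,90,30),(80,255,255)),('r',(0,150,60),(4,255,255))):
  n,l,s,ce=cv2.connectedComponentsWithStats(cv2.inRange(h,lo,hi))
  for i in range(1,n):
    if s[i,4]>40: print(nm,s[i],at('wrist',*ce[i],.080,c))
E
```

```text
[21, 73, 20, -42]
t: 40.28
position: [0.6903, -0.1271, 0.2554]
tcp_rot: [0.001, 0.747, 0.665, 0.0]
wrist_force: [0.1, 0.0, 0.4]
finger_gap: 0.0
gripper_force: 0.0
g [234 181  32  33 842] [ 0.6887 -0.1295  0.08  ]
r [261 239  18  15 127] [ 0.7028 -0.1781  0.08  ]
```

```bash
python3 det.py; python3 -m handwheel '[0,-1,-40,0,0,0,255, 0,-1,-80,0,0,0,255, 0,-1,-92,0,0,0,255, 0,-1,-92,0,0,0,255]'|grep -E 'posi|wrist'; python3 -m handwheel '[0,0,-3,0,0,0,255, 0,0,-6,0,0,0,255, 0,0,-9,0,0,0,255, 0,0,-11,0,0,0,255, 0,0,-11,0,0,0,255]'|grep -E 'posi|wrist'
```

```text
[822, -931, 23, 127, 84.0]
40.375 [ 0.6904 -0.1275  0.2565] [0.002 0.747 0.665 0.001] [0.8 0.5 0.5] 9.467816942031601e-05
position: [0.6899, -0.1277, 0.1626]
wrist_force: [-0.2, -0.9, 0.1]
position: [0.6899, -0.1274, 0.151]
wrist_force: [1.1, -0.6, 2.3]
```

```bash
python3 -m handwheel '[0,0,-2,0,0,0,255, 0,0,-4,0,0,0,255, 0,0,-4,0,0,0,255]'|grep -E 'posi|wrist';python3 -m handwheel '[0,0,-1,0,0,0,255, 0,0,-2,0,0,0,255, 0,0,-3,0,0,0,255, 0,0,-3,0,0,0,255]'|grep -E 'posi|wrist'
```

```text
position: [0.69, -0.1274, 0.1486]
wrist_force: [-2.8, 0.7, 12.7]
position: [0.69, -0.1276, 0.1483]
wrist_force: [-8.3, 3.1, 26.4]
```

```bash
python3 -m handwheel '[0,0,5,0,0,0,255, 0,0,15,0,0,0,255, 0,0,60,0,0,0,255, 0,0,120,0,0,0,255, -20,40,160,0,0,0,255, -40,90,160,0,0,0,255, -60,140,160,0,0,0,255, -80,200,160,0,0,0,255, -80,200,160,0,0,0,255]'|grep -E 'posi|wrist'
python3 - <<'E'
from h import *
a=snap('scene','s12.png');b=snap('top','t12.png')
x=cv2.resize(a[100:320,40:440,::-1],(800,440)); y=cv2.resize(b[130:260,80:430,::-1],(430,160))
cv2.imwrite('pics/f.png',np.vstack([x,np.pad(y,((0,0),(0,370),(0,0)))]))
E
```

```text
position: [0.6074, 0.0801, 0.302]
wrist_force: [-0.4, -0.2, 0.0]
```

View pics/f.png

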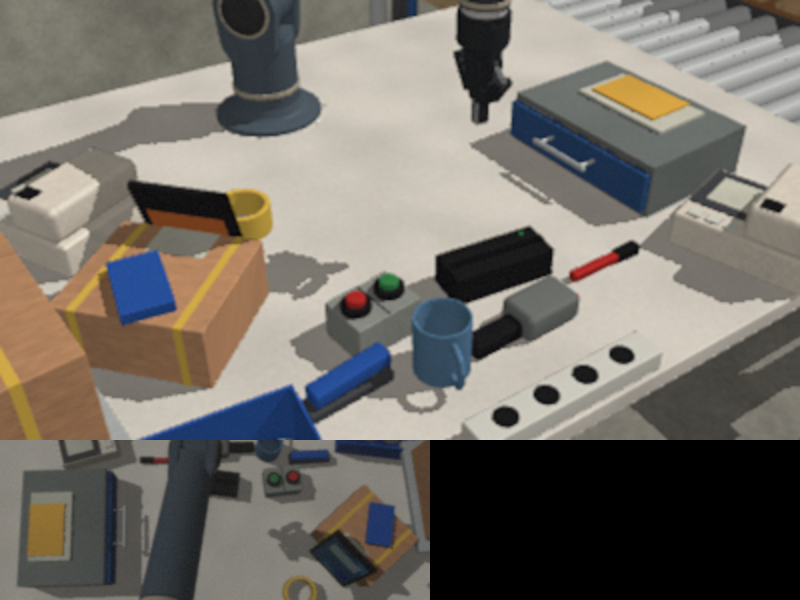

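The final view shows the drawer shut, the cassettes gone from the bench, the tablet leaning on the label and the other things in place.

```bash
python3 -c "
from rig import manip
print(manip.job_done())"
```

```text
the job is handed in; nothing more can be done
None
```

I handed the job in: all four cassettes are in the drawer and it is pushed shut, the tablet leans screen-out (about 16 degrees back, set by the arm) on the middle of the carton's labelled face, and then the green button was pressed to its stop and released; the red button and the other items were left alone.

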